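# Line up a quarter-turn fastener and hold the access cover shut

## Task

The access cover of the grey electronics box stands proud on its springy gasket because its winged quarter-turn fastener is out of line. Turn the fastener clockwise until the slot along its wing lines up with the two index marks on the cover, let go of it, then press the cover plate itself (not the fastener) down with the fingers, without ramming it, until it is flush with the frame. Finish while still holding the cover pressed flush; leave the parts case, the hex keys and the screwdriver beside the box where they are.

Things in the scene. Friction and masses are not known exactly. Their poses are not given: they have to be found in the camera images.
- housing: grey electronics box fixed to the bench, 150 (x) x 210 (y) x 55 mm high; origin at the centre of its underside, z up, its y axis along its length. Its top is a frame, 18 mm wide, round the cover.
- cover_plate: bare metal access cover, 110 (x) x 170 (y) x 4 mm, level, axes as the box's; origin at the centre of its underside. It is guided and can only move straight up and down in the frame. At first its top is 8 mm above the frame's top (63 mm above the bench). The fastener stands 45 mm from its centre towards +y; two dark index marks on the cover, each 14 mm long and centred 31 mm to either side of the fastener's axis, lie along y.
- cover (a joint): how far the cover is pressed down, m: 0 = raised, 0.008 = flush with the frame. The gasket gives a little past flush, to a hard stop at 0.011; a cover pressed flush or slightly below counts as flush. The gasket's spring lifts it: pressing needs about 2 N to begin, 12 N when flush and 15 N at the stop. While the fastener is more than about 0.16 rad out of line, its cross-pin blocks the cover after 1 to 2 mm.
- wing: winged head of the quarter-turn fastener, upright on the cover: round steel foot 32 mm across and 9 mm high, on it a black wing 44 mm long (its y axis), 12 mm thick (its x axis), whose top is 34 mm above the cover, with a bright slot line along its top. Origin on the turning axis at the cover's top face. It rides up and down with the cover.
- wing_top (a point): middle of the wing's top edge, on the turning axis; axes as the wing's.
- fastener (a joint): angle of the wing, rad: 0 = its slot lies on the line of the index marks (along the cover's y axis), positive = anticlockwise seen from above. It starts between 0.75 and 1.4 and turns from -0.5 to 1.6 with light friction (0.05 N m), staying where it is left; there is no stop at 0.
- press_spot (a point): centre of a 30 mm ring engraved on the cover's top face, 45 mm from the cover's centre towards -y: a good place to press; any bare part of the plate will do.
- ferrule_case: small clear parts case, 46 x 72 x 19 mm, lying loose beside the box; origin at the centre of its underside. To be left alone.
- hex_keys: folding hex key set, 26 x 100 x 21 mm, lying loose beside the box; origin at the centre of its underside. To be left alone.
- screwdriver_clear: screwdriver, 20 x 130 x 24 mm, lying loose behind the box; origin at the middle of its underside. To be left alone.

How it is judged (in metres and radians):
On the way, in this order (a step that is already met when the one before it is completed fails the run):
1. the fastener is turned until its slot lines up with the index marks (within 0.15 rad) and let go, the cover still raised (value of joint fastener between -0.15 and 0.15 rad and contact force between the fingers and wing below 0.1 N and value of joint cover below 0.003 m), for 0.2 s.
2. the cover plate is pressed flush by the fingers (value of joint cover above 0.0065 m and contact force between the fingers and cover_plate above 4 N), for 0.2 s.
At the end, for the whole second after the job is handed in: The fingers hold the cover plate pressed flush or slightly below (at most 1.5 mm proud, over 4 N) and are off the fastener, whose slot is in line with the marks within 0.2 rad; the parts case, hex keys and screwdriver are within 30 mm of where they lay (all of step 2 and contact force between the fingers and wing below 0.5 N and value of joint fastener between -0.2 and 0.2 rad and distance of each of ferrule_case, hex_keys, screwdriver_clear from where it was at the start of the episode below 0.03 m); the arm keeps its last pose, push and grip.
It fails at once if the cover plate is rammed (over 60 N) (contact force between the fingers and cover_plate above 60 N and contact force between the fingers and wing below 0.5 N).
It fails at once if the parts case, hex keys or screwdriver is pushed more than 30 mm (distance of any of ferrule_case, hex_keys, screwdriver_clear from where it was at the start of the episode above 0.03 m).
It also fails if it takes over 40 s, if anything falls off the work surface, if the arm or the gripper's body presses on something with over 40 N, if the wrist force passes 120 N, or if a joint passes its speed limit or range.

## Robot

A 6-joint arm with a two-finger parallel gripper is mounted at the origin on a cart in front of the work surface, level with it; the furniture and walls round the work are solid. World frame = base frame: x ahead of the robot, y to its left, z up, the work surface at z = 0. Lengths are in m, angles in degrees, forces in N, time in s.
With the tool pointing down it reaches from about 0.375 to 0.9 m from the base axis. Payload 3.1 kg.
Tool frame: the origin (TCP) lies at the very end of the fingers, on their centre line; the grasp point (between the pads) lies 19 mm behind it; z points along the fingers, y is the line along which they close (so a half turn about z gives the same grasp; the last joint's range is limited). The gripper opens to 87 mm and grips with 3 to 60 N. Pads are 19 mm wide; open, the fingers measure 117 mm over their backs; the gripper's body (75 mm by 190 mm) begins 51 mm behind the grasp point.
Start: joints at [-73.654, 30.224, 82.088, -0, 67.689, -10.227], TCP at [0.28, -0.559, 0.199] pointing down, gripper open.
Joint ranges: [-176.69, 176.69], [-43.24, 126.21], [12.49, 139.97], [-82, 262], [0, 151.66], [-163.58, 163.58]. Speed limits (degrees/s): [159.86, 159.86, 180, 180, 180, 180].

## Interface

Orientations are given as a 3x3 rotation matrix whose columns are the frame's x, y, z axes.
In Python, from rig import bot gives the robot as it stands.
- The arm moves only by the tool move_arm, never from a script. Its argument "increments" is a list of rows, each an object with "xyz": the shift along the tool's x, y, z in mm, a list of three; "roll": the turn about the tool's z in rad; "grip": the opening in per cent of the stroke, from 0 (shut) to 100 (fully open). A call has 1 to 5 rows; each row shifts and turns the commanded pose from where the row before left it, along the tool's axes as they then stand; what a row does not reach is not made up. A row lasts 1/12 s, in which the tool goes at most 41.7 mm and 7.16 degrees, less where a joint would pass 70% of its speed; a pose out of reach is approached as far as the arm can. A call is refused whole if a number of a shift passes 41.7 or a number of a turn 0.125, either way. A call with a gripper value outside its range is refused whole. The fingers move at their own pace and stop on an object; the grip force is fixed at half the most. Time passes only in rows, so rows that do not move let the fingers close. It gives the time, the measured TCP pose, the force, the opening and the grip force at its end, in the units of the state.
- bot.read_state(): the state, without advancing time (a new reading comes with each control period).
- bot.capture(name): name is "side" or "top" or "wrist"; returns (picture, depth): 480x640x3 uint8, red, green, blue; 480x640 float32, m along the optical axis (not along the pixel's ray), 0 where there is no reading.
- bot.camera_model(name): a dict with "intrinsics" (3x3 intrinsics, pixels), "D" ([k1, k2, p1, p2, k3] as OpenCV has them; the pictures are not rectified), "rvec" (rotation vector, rad) and "tvec" (3), from world to camera coordinates, as OpenCV has them; the wrist camera has in their place "tool_from_camera" (4x4, takes a point from camera to tool coordinates, whose origin is the TCP and whose axes are the flange's). Camera axes: x right, y down, z forward; pixel columns grow to the right and rows downward; lengths in m; the calibration is good to about 2 mm. A picture is of the moment at which its call begins: read the wrist's pose just before it. camera_model takes no time and is no camera call.
- bot.hand_in(): hands the job in; it is judged then, once.
Trained networks look in the newest picture that a camera, given by its name, has taken for a name from the list of things; names that differ only in an ending like _2 or _b are one class to them, and where a whole thing is asked for, a point or a joint stands for the part that bears it (a point fixed in the world has none). Each returns a list of dicts, best first, with "conf" (0 to 1); they miss things now and then, are a little off and sometimes report something else, mostly with a low value. They report only what shows in the picture. A call takes as long as a camera call.
- bot.spot_in(label, camera): "at" ([x, y, z] in m, in the coordinates of the camera as it stood for that picture, good to about 4 mm: the middle of the surface that is visible of it).
- bot.trace(label, camera): "mask" (480x640 bool, what is visible of it).
The state is a dict: "time_s": time; "joint_positions": joint angles; "qvel": joint speeds; "tau": joint torques, N m; "position": TCP position; "tcp_rot": TCP orientation; "force": force on the tool from outside, world axes, zero at the start; "moment": the same for the moment, N m; "opening": opening from 0.0 (shut) to 1.0 (fully open); "grasp_force": force on a finger pad.
Only numpy, scipy, OpenCV 4.12 (cv2) and the standard library are available. Lean on these libraries where they do the work, as an engineer would, in place of code of your own. Each camera call takes 0.05 s, during which the arm holds its last target. There are 200 camera calls.

## Working session

There is one attempt and no reset: what is moved stays moved. The work goes in short steps, Python scripts to look and compute and a tool call to move; the robot and the scene stay as the last step left them, time stands still between calls to the robot, and variables do not carry over. Pictures are saved under pics/ and viewed, at most 10 in all, crops included, and the job is handed in when it is done.

Besides the shell and the picture viewer there is one more tool, called by a JSON object that holds its "method" and its "body", one argument or row to a line. move_arm: Moves the arm, as the interface text tells. Its arguments: {"type":"object","properties":{"increments":{"type":"array"}},"required":["increments"]}

```bash
mkdir -p pics
cat > h.py <<'E'
import numpy as np,cv2
from rig import bot
def cam2w(p,name,st=None):
    m=bot.camera_model(name)
    if name=="wrist":
        T=np.array(m["tool_from_camera"]);q=T[:3,:3]@p+T[:3,3]
        return np.array(st["tcp_rot"])@q+np.array(st["position"])
    R=cv2.Rodrigues(np.array(m["rvec"],float))[0]
    return R.T@(np.array(p)-np.array(m["tvec"]).ravel())
def pts(mask,depth,name,st=None):
    m=bot.camera_model(name);v,u=np.nonzero(mask&(depth>0))
    n=cv2.undistortPoints(np.stack([u,v],1).astype(float)[:,None],np.array(m["intrinsics"],float),np.array(m["D"],float))[:,0]
    z=depth[v,u];c=np.c_[n*z[:,None],z]
    return np.array([cam2w(p,name,st) for p in c]) if 0 else _b(c,name,st)
def _b(c,name,st):
    m=bot.camera_model(name)
    if name=="wrist":
        T=np.array(m["tool_from_camera"]);c=c@T[:3,:3].T+T[:3,3]
        return c@np.array(st["tcp_rot"]).T+np.array(st["position"])
    R=cv2.Rodrigues(np.array(m["rvec"],float))[0]
    return (c-np.array(m["tvec"]).ravel())@R
E
python3 - <<'E'
from h import *
np.set_printoptions(precision=4,suppress=True)
st=bot.read_state();print(st["position"],np.array(st["tcp_rot"]),st["opening"])
im,d=bot.capture("top");cv2.imwrite("pics/top.png",im[:,:,::-1])
for l in ["wing","wing_top","cover_plate","housing","press_spot","ferrule_case","hex_keys","screwdriver_clear"]:
    for r in bot.spot_in(l,"top")[:2]: print(l,round(r["conf"],2),cam2w(r["at"],"top"))
for l in ["wing","cover_plate","housing"]:
    r=bot.trace(l,"top")
    if r:
        P=pts(np.array(r[0]["mask"]),d,"top");
        print(l,r[0]["conf"],len(P),np.median(P,0),P.min(0),P.max(0), np.percentile(P[:,2],[10,50,90]), cv2.minAreaRect(P[:,:2].astype(np.float32)))
im,_=bot.capture("side");cv2.imwrite("pics/side.png",im[:,:,::-1])
E
```

```text
[ 0.2794 -0.5582  0.1983] [[ 0.8943  0.4474 -0.0006]
 [ 0.4474 -0.8943  0.002 ]
 [ 0.0004 -0.0021 -1.    ]] 0.99819387630556
wing 0.63 [0.5633 0.1644 0.0954]
wing_top 0.63 [0.5649 0.1652 0.0909]
cover_plate 0.68 [0.5514 0.1269 0.0617]
housing 0.71 [0.551  0.1241 0.0614]
housing 0.29 [0.5621 0.1646 0.093 ]
press_spot 0.7 [0.5529 0.1274 0.0576]
ferrule_case 0.61 [0.5902 0.2837 0.0196]
hex_keys 0.88 [ 0.5173 -0.0414  0.0213]
screwdriver_clear 0.81 [0.6762 0.1003 0.0159]
screwdriver_clear 0.32 [0.5503 0.1231 0.0613]
wing 0.82 333 [0.5625 0.1674 0.0929] [0.5446 0.1523 0.0613] [0.5828 0.1854 0.0999] [0.0686 0.0929 0.0965] ((0.563797652721405, 0.16904842853546143), (0.029500683769583702, 0.04038924723863602), 82.59368133544922)
cover_plate 0.82 6376 [0.5532 0.1247 0.0617] [0.4818 0.0307 0.0302] [0.6266 0.2184 0.0999] [0.0597 0.0617 0.0641] ((0.5557854175567627, 0.12477793544530869), (0.17470437288284302, 0.11353425681591034), 76.68949890136719)
housing 0.62 10643 [0.5509 0.1255 0.0602] [ 0.4558  0.0034 -0.007 ] [0.661  0.2503 0.0999] [0.0519 0.0602 0.0634] ((0.55732262134552, 0.1258130818605423), (0.22605110704898834, 0.16775907576084137), 76.58023071289062)
```

View pics/top.png

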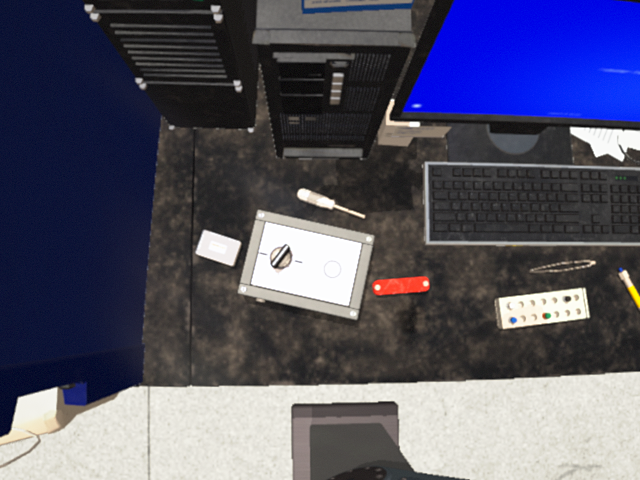

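View pics/side.png

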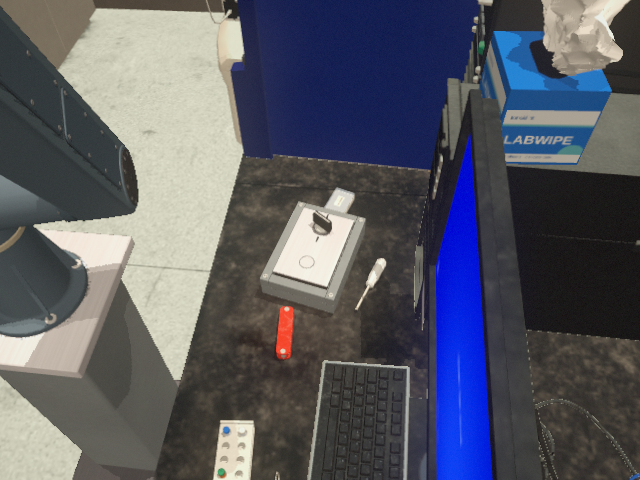

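The top view shows the box centred near (305,265), the wing at (281,257) running lower left to upper right, and the press ring at (332,269). The wing is about 63° anticlockwise of the marks. I'll move above the wing first.

{"method": "move_arm", "body": {
  "increments": [
    {"xyz":[29,-26,0],"roll":0,"grip":100},
    {"xyz":[29,-26,0],"roll":0,"grip":100},
    {"xyz":[29,-26,0],"roll":0,"grip":100},
    {"xyz":[29,-26,0],"roll":0,"grip":100},
    {"xyz":[29,-26,0],"roll":0,"grip":100}
  ]
}}

```text
time_s: 1.07
position: [0.3515, -0.3762, 0.1994]
tcp_rot: [[0.895, 0.447, 0.0], [0.447, -0.895, -0.0], [0.0, 0.0, -1.0]]
force: [0.4, 0.1, -0.3]
opening: 0.999
grasp_force: 0.0
```

{"method": "move_arm", "body": {
  "increments": [
    {"xyz":[29,-26,0],"roll":0,"grip":100},
    {"xyz":[29,-26,0],"roll":0,"grip":100},
    {"xyz":[29,-26,0],"roll":0,"grip":100},
    {"xyz":[29,-26,0],"roll":0,"grip":100},
    {"xyz":[29,-26,0],"roll":0,"grip":100}
  ]
}}

```text
time_s: 1.48
position: [0.4232, -0.195, 0.1996]
tcp_rot: [[0.895, 0.447, 0.001], [0.447, -0.895, -0.0], [0.0, 0.001, -1.0]]
force: [0.6, -0.2, -0.2]
opening: 1.0
grasp_force: 0.0
```

{"method": "move_arm", "body": {
  "increments": [
    {"xyz":[29,-26,0],"roll":0,"grip":100},
    {"xyz":[29,-26,0],"roll":0,"grip":100},
    {"xyz":[29,-26,0],"roll":0,"grip":100},
    {"xyz":[29,-26,0],"roll":0,"grip":100},
    {"xyz":[29,-26,0],"roll":0,"grip":100}
  ]
}}

```text
time_s: 1.9
position: [0.4947, -0.0137, 0.1996]
tcp_rot: [[0.894, 0.447, 0.001], [0.447, -0.894, -0.0], [0.001, 0.001, -1.0]]
force: [1.2, -0.9, 0.1]
opening: 0.997
grasp_force: 0.0
```

{"method": "move_arm", "body": {
  "increments": [
    {"xyz":[29,-26,0],"roll":0,"grip":100},
    {"xyz":[29,-26,0],"roll":0,"grip":100},
    {"xyz":[29,-26,0],"roll":0,"grip":100},
    {"xyz":[29,-26,0],"roll":0,"grip":100},
    {"xyz":[29,-26,0],"roll":0,"grip":100}
  ]
}}

```text
time_s: 2.32
position: [0.5662, 0.1677, 0.1995]
tcp_rot: [[0.894, 0.448, 0.0], [0.448, -0.894, -0.0], [0.0, 0.0, -1.0]]
force: [0.9, -0.7, 0.3]
opening: 1.001
grasp_force: 0.0
```

{"method": "move_arm", "body": {
  "increments": [
    {"xyz":[0,0,0],"roll":-0.12,"grip":100},
    {"xyz":[0,0,0],"roll":-0.12,"grip":100},
    {"xyz":[0,0,0],"roll":-0.12,"grip":100},
    {"xyz":[0,0,0],"roll":-0.12,"grip":100},
    {"xyz":[0,0,0],"roll":-0.12,"grip":100}
  ]
}}

```text
time_s: 2.73
position: [0.5657, 0.1659, 0.1992]
tcp_rot: [[0.48, 0.877, 0.0], [0.877, -0.48, 0.0], [0.0, 0.0, -1.0]]
force: [0.1, -1.0, 0.2]
opening: 1.001
grasp_force: 0.0
```

{"method": "move_arm", "body": {
  "increments": [
    {"xyz":[0,0,0],"roll":-0.12,"grip":100},
    {"xyz":[0,0,0],"roll":-0.12,"grip":100},
    {"xyz":[0,0,0],"roll":-0.12,"grip":100},
    {"xyz":[0,0,0],"roll":-0.12,"grip":100},
    {"xyz":[0,0,0],"roll":-0.12,"grip":100}
  ]
}}

```text
time_s: 3.15
position: [0.5658, 0.1656, 0.1993]
tcp_rot: [[-0.099, 0.995, 0.0], [0.995, 0.099, 0.0], [0.0, 0.0, -1.0]]
force: [0.5, 1.1, -0.0]
opening: 0.998
grasp_force: 0.0
```

{"method": "move_arm", "body": {
  "increments": [
    {"xyz":[0,0,0],"roll":-0.12,"grip":100},
    {"xyz":[0,0,0],"roll":-0.12,"grip":100},
    {"xyz":[0,0,0],"roll":-0.12,"grip":100},
    {"xyz":[0,0,0],"roll":-0.12,"grip":100},
    {"xyz":[0,0,0],"roll":-0.12,"grip":100}
  ]
}}

```text
time_s: 3.57
position: [0.5658, 0.1656, 0.1993]
tcp_rot: [[-0.643, 0.766, 0.0], [0.766, 0.643, 0.0], [-0.0, 0.0, -1.0]]
force: [-0.3, -0.5, 0.6]
opening: 0.998
grasp_force: 0.0
```

{"method": "move_arm", "body": {
  "increments": [
    {"xyz":[0,0,0],"roll":-0.12,"grip":100},
    {"xyz":[0,0,0],"roll":-0.06,"grip":100},
    {"xyz":[0,0,0],"roll":0,"grip":100},
    {"xyz":[0,0,0],"roll":0,"grip":100}
  ]
}}

```text
time_s: 3.9
position: [0.5658, 0.1656, 0.1993]
tcp_rot: [[-0.765, 0.644, 0.0], [0.644, 0.765, 0.0], [-0.0, 0.0, -1.0]]
force: [-0.2, 0.7, -0.0]
opening: 1.001
grasp_force: 0.0
```

```bash
cat > look.py <<'E'
from h import *
import sys
np.set_printoptions(precision=4,suppress=True)
st=bot.read_state();R=np.array(st["tcp_rot"]);print(st["time_s"],np.array(st["position"]),R[:,1],np.array(st["force"]),st["joint_positions"])
im,d=bot.capture("wrist");cv2.imwrite("pics/%s.png"%sys.argv[1],im[:,:,::-1])
np.savez("last.npz",im=im,d=d,R=R,p=st["position"])
for l in ["wing_top","wing","cover_plate","press_spot"]:
    for r in bot.spot_in(l,"wrist")[:1]: print(l,round(r["conf"],2),cam2w(r["at"],"wrist",st))
for l in ["wing","cover_plate"]:
    r=bot.trace(l,"wrist")
    if r:
        P=pts(np.array(r[0]["mask"]),d,"wrist",st)
        zt=np.percentile(P[:,2],97)
        print(l,r[0]["conf"],len(P),np.percentile(P[:,2],[5,50,97]))
        Q=P[P[:,2]>zt-.006] if l=="wing" else P
        (c,s,a)=cv2.minAreaRect(Q[:,:2].astype(np.float32)); 
        b=cv2.boxPoints((c,s,a));e=[b[1]-b[0],b[2]-b[1]];e=max(e,key=np.linalg.norm)
        print(" rect",np.array(c),s,"long yaw",np.degrees(np.arctan2(e[1],e[0]))%180)
E
python3 look.py w1
```

```text
3.9 [0.5658 0.1656 0.1993] [0.6439 0.7651 0.0001] [-0.2347  0.7254 -0.0406] [  5.4618  27.4605  87.3328   0.002   65.1973 -44.4584]
wing_top 0.77 [0.5601 0.1712 0.0943]
wing 0.9 [0.5665 0.17   0.101 ]
cover_plate 0.79 [0.5494 0.1341 0.061 ]
press_spot 0.81 [0.5465 0.1342 0.0636]
wing 0.58 1662 [0.0699 0.0961 0.0985]
 rect [0.5632 0.168 ] (0.012009892612695694, 0.04282334819436073) long yaw 142.4448
cover_plate 0.56 27499 [0.0624 0.0636 0.0963]
 rect [0.5549 0.1223] (0.17537285387516022, 0.11421048641204834) long yaw 76.80107
```

View pics/w1.png

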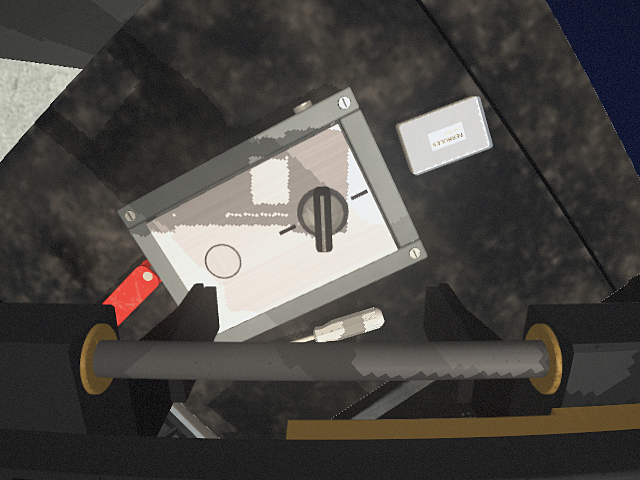

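The wrist view shows the wing nearly vertical at (323,218) and the index marks at (287,230) and (360,195). The wing's yaw is 142.4° and the cover's is 76.8°, so the turn needed is about 65.6°. Next I'll align, descend 122 mm and grip.

{"method": "move_arm", "body": {
  "increments": [
    {"xyz":[2,0,30],"roll":-0.044,"grip":100},
    {"xyz":[0,0,30],"roll":0,"grip":100},
    {"xyz":[0,0,30],"roll":0,"grip":100},
    {"xyz":[0,0,20],"roll":0,"grip":100},
    {"xyz":[0,0,12],"roll":0,"grip":60}
  ]
}}

```text
time_s: 4.67
position: [0.5624, 0.1667, 0.0745]
tcp_rot: [[-0.794, 0.608, -0.004], [0.608, 0.794, -0.0], [0.003, -0.003, -1.0]]
force: [-0.1, 0.8, 0.3]
opening: 0.977
grasp_force: 0.0
```

{"method": "move_arm", "body": {
  "increments": [
    {"xyz":[0,0,0],"roll":0,"grip":40},
    {"xyz":[0,0,0],"roll":0,"grip":20},
    {"xyz":[0,0,0],"roll":0,"grip":0},
    {"xyz":[0,0,0],"roll":0,"grip":0},
    {"xyz":[0,0,0],"roll":0,"grip":0}
  ]
}}

```text
time_s: 5.08
position: [0.5652, 0.167, 0.0786]
tcp_rot: [[-0.794, 0.608, 0.003], [0.608, 0.794, 0.0], [-0.002, 0.002, -1.0]]
force: [-1.0, -0.0, 0.1]
opening: 0.63
grasp_force: 0.0
```

{"method": "move_arm", "body": {
  "increments": [
    {"xyz":[0,0,0],"roll":0,"grip":0},
    {"xyz":[0,0,0],"roll":0,"grip":0},
    {"xyz":[0,0,0],"roll":0,"grip":0},
    {"xyz":[0,0,0],"roll":0,"grip":0}
  ]
}}

```text
time_s: 5.42
position: [0.5643, 0.1669, 0.0775]
tcp_rot: [[-0.794, 0.608, 0.0], [0.608, 0.794, 0.0], [-0.0, 0.0, -1.0]]
force: [-0.4, -1.0, 0.5]
opening: 0.332
grasp_force: 0.0
```

{"method": "move_arm", "body": {
  "increments": [
    {"xyz":[0,0,0],"roll":0,"grip":0},
    {"xyz":[0,0,0],"roll":0,"grip":0},
    {"xyz":[0,0,0],"roll":0,"grip":0},
    {"xyz":[0,0,0],"roll":0,"grip":0}
  ]
}}

```text
time_s: 5.75
position: [0.5642, 0.1669, 0.0772]
tcp_rot: [[-0.794, 0.608, -0.0], [0.608, 0.794, -0.0], [0.0, -0.0, -1.0]]
force: [0.5, -0.3, -0.3]
opening: 0.042
grasp_force: 0.0
```

{"method": "move_arm", "body": {
  "increments": [
    {"xyz":[0,0,0],"roll":0,"grip":0}
  ]
}}

```text
time_s: 5.83
position: [0.5642, 0.1669, 0.0772]
tcp_rot: [[-0.794, 0.608, -0.0], [0.608, 0.794, -0.0], [0.0, -0.0, -1.0]]
force: [-0.0, -0.1, -0.6]
opening: 0.02
grasp_force: 0.0
```

```bash
python3 look.py w2
python3 - <<'E'
from h import *
im,_=bot.capture("side");cv2.imwrite("pics/s2.png",cv2.resize(im[150:330,200:420,::-1],None,fx=2.5,fy=2.5))
st=bot.read_state();print(st["opening"],st["grasp_force"])
E
```

```text
5.8333 [0.5642 0.1669 0.0772] [ 0.6082  0.7938 -0.0001] [-0.0463 -0.0879 -0.629 ] [  5.6016  36.7241  93.3645  -0.0008  49.9157 -46.9397]
wing_top 0.7 [0.5534 0.1748 0.0852]
wing 0.64 [0.555  0.1745 0.0915]
cover_plate 0.76 [0.53   0.1524 0.0631]
press_spot 0.75 [0.5264 0.1552 0.0656]
cover_plate 0.91 36640 [0.0625 0.0636 0.0932]
 rect [0.5443 0.1229] (0.17599071562290192, 0.09444048255681992) long yaw 76.96724
0.008278751360475317 0.0
```

View pics/w2.png

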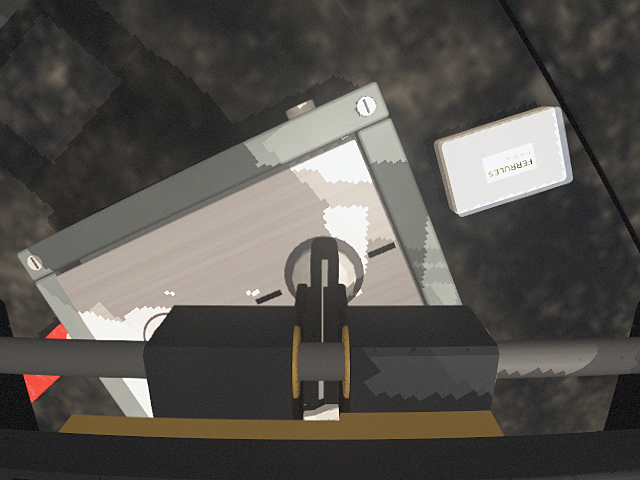

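View pics/s2.png

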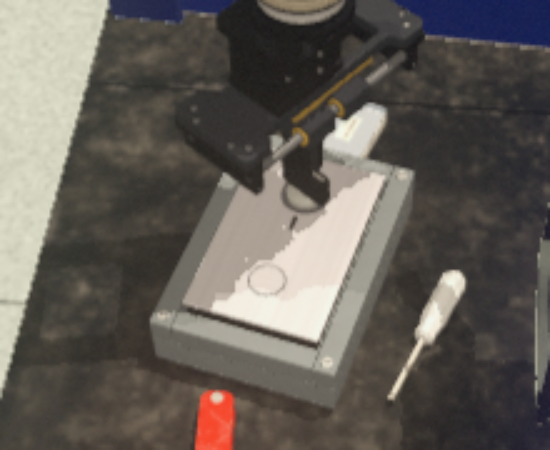

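The wrist view shows the fingers either side of the wing at (323,270), the gap between them about the wing's thickness. I'll give them more time to close.

{"method": "move_arm", "body": {
  "increments": [
    {"xyz":[0,0,0],"roll":0,"grip":0},
    {"xyz":[0,0,0],"roll":0,"grip":0},
    {"xyz":[0,0,0],"roll":0,"grip":0}
  ]
}}

```text
time_s: 6.48
position: [0.5642, 0.1669, 0.0773]
tcp_rot: [[-0.794, 0.608, -0.0], [0.608, 0.794, 0.0], [0.0, 0.0, -1.0]]
force: [1.0, 0.3, -0.1]
opening: 0.006
grasp_force: 0.0
```

Run:
```python
from h import *
im,d=bot.capture("wrist");cv2.imwrite("pics/w3.png",cv2.resize(im[200:440,220:430,::-1],None,fx=2.5,fy=2.5))
st=bot.read_state();print(st["opening"],st["grasp_force"],st["force"],st["moment"])
```

```text
0.0055790242369206135 0.0 [ 0.23396541  0.52882846 -0.89987487] [ 0.07284349 -0.14794224 -0.0401242 ]
```

View pics/w3.png

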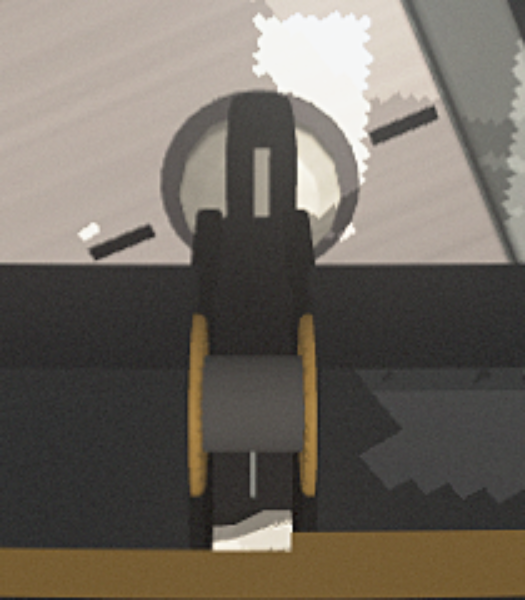

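Run:
```python
from h import *
np.set_printoptions(precision=1,suppress=True,linewidth=200)
m=bot.camera_model("wrist");print(np.array(m["intrinsics"])[0],np.array(m["tool_from_camera"]))
st=bot.read_state()
im,d=bot.capture("wrist");np.savez("w4.npz",im=im,d=d)
R=np.array(st["tcp_rot"]);p=np.array(st["position"])
def tool(u,v):
    M=np.zeros((480,640),bool);M[v,u]=1;P=pts(M,d,"wrist",st)
    return (P-p)@R*1000 if len(P) else None
for v in (240,255,270,285,295,310,330,345,365,385,400):
    print(v,[ (u,*np.round(t[0]).astype(int)) if (t:=tool(u,v)) is not None else (u,) for u in (299,308,316,324,332,340,347)])
```

```text
[427.2   0.  320.7] [[-0.  -1.  -0.3  0.1]
 [ 1.  -0.   0.  -0. ]
 [-0.  -0.3  1.  -0.2]
 [ 0.   0.   0.   1. ]]Traceback (most recent call last):
  File "<stdin>", line 11, in <module>
  File "<stdin>", line 8, in tool
  File "h.py", line 12, in pts
    n=cv2.undistortPoints(np.stack([u,v],1).astype(float)[:,None],np.array(m["intrinsics"],float),np.array(m["D"],float))[:,0]
      ~~~~~~~~~~~~~~~~~~~^^^^^^^^^^^^^^^^^^^^^^^^^^^^^^^^^^^^^^^^^^^^^^^^^^^^^^^^^^^^^^^^^^^^^^^^^^^^^^^^^^^^^^^^^^^^^^^^
cv2.error: OpenCV(4.12.0) /io/opencv/modules/calib3d/src/undistort.dispatch.cpp:347: error: (-215:Assertion failed) CV_IS_MAT(_src) && CV_IS_MAT(_dst) && (_src->rows == 1 || _src->cols == 1) && (_dst->rows == 1 || _dst->cols == 1) && _src->cols + _src->rows - 1 == _dst->rows + _dst->cols - 1 && (CV_MAT_TYPE(_src->type) == CV_32FC2 || CV_MAT_TYPE(_src->type) == CV_64FC2) && (CV_MAT_TYPE(_dst->type) == CV_32FC2 || CV_MAT_TYPE(_dst->type) == CV_64FC2) in function 'cvUndistortPointsInternal'
```

Run:
```python
from h import *
st=bot.read_state();print(np.round(bot.camera_model("wrist")["tool_from_camera"],3).tolist())
d=np.load("w4.npz")["d"]
R=np.array(st["tcp_rot"]);p=np.array(st["position"])
for v in (240,255,270,285,295,310,330,345,365,385,400):
    o=[]
    for u in (299,308,316,324,332,340,347):
        if d[v,u]>0:
            M=np.zeros((480,640),bool);M[v,u]=1;t=(pts(M,d,"wrist",st)[0]-p)@R*1000
            o.append((u,*[int(x) for x in t.round()]))
    print(v,*o)
```

```text
[[-0.001, -0.956, -0.292, 0.081], [1.0, -0.001, 0.0, -0.001], [-0.001, -0.292, 0.956, -0.186], [0.0, 0.0, 0.0, 1.0]]
240 (299, 18, -12, 14) (308, 18, -7, 14) (316, 23, -3, 0) (324, 23, 0, 0) (332, 23, 4, 0) (340, 18, 8, 14)
255 (299, 11, -12, 13) (308, 13, -7, 7) (316, 22, -3, -19) (324, 22, 0, -19) (332, 22, 4, -19) (340, 13, 8, 6) (347, 12, 12, 10)
270 (299, 6, -12, 6) (308, 6, -7, 4) (316, 16, -3, -20) (324, 16, 0, -19) (332, 16, 4, -20) (340, 6, 8, 4) (347, 6, 11, 5)
285 (299, 12, -10, -27) (308, 12, -6, -27) (316, 9, -3, -20) (324, 10, 0, -21) (332, 9, 4, -20) (340, 12, 7, -25) (347, -2, 12, 5)
295 (299, 12, -9, -36) (308, 10, -6, -32) (316, 10, -3, -33) (324, 10, 0, -32) (332, 11, 3, -34) (340, 12, 6, -36) (347, -8, 12, 7)
310 (299, 12, -9, -48) (308, 10, -6, -45) (316, 10, -3, -45) (324, 10, 0, -45) (332, 10, 3, -46) (340, 12, 6, -49) (347, 38, 5, -101)
330 (299, 37, -6, -107) (308, 10, -5, -59) (316, 11, -3, -61) (324, 10, 0, -60) (332, 10, 3, -59) (340, 36, 3, -106) (347, 38, 4, -110)
345 (299, 36, -5, -112) (308, 33, -4, -107) (316, 34, -2, -108) (324, 33, 0, -107) (332, 33, 1, -107) (340, 33, 3, -107) (347, 37, 4, -114)
365 (299, 33, -5, -114) (308, 31, -4, -111) (316, 30, -2, -110) (324, 31, 0, -111) (332, 31, 1, -111) (340, 31, 3, -111) (347, 35, 4, -117)
385 (299, 29, -5, -115) (308, -2, -5, -73) (316, -1, -3, -74) (324, -2, 0, -73) (332, -1, 2, -74) (340, 25, 3, -110) (347, 31, 4, -118)
400 (299, 16, -6, -103) (308, -9, -5, -72) (316, -8, -3, -72) (324, -7, 0, -74) (332, -8, 2, -73) (340, 9, 4, -94) (347, 26, 4, -116)
```

```bash
python3 - <<'E'
from h import *
st=bot.read_state()
d=np.load("w4.npz")["d"]
R=np.array(st["tcp_rot"]);p=np.array(st["position"])
def row(v,us):
    o=[]
    for u in us:
        if d[v,u]>0:
            M=np.zeros((480,640),bool);M[v,u]=1;t=(pts(M,d,"wrist",st)[0]-p)@R*1000
            o.append((u,*[int(x) for x in t.round()]))
    print(v,*o)
for v in range(266,294,3): row(v,(295,299,303,308,312,337,341,345))
for v in (320,350,380,405): row(v,(200,260,400,450))
E
python3 - <<'E'
import numpy as np,cv2
im=np.load("w4.npz")["im"][225:325,270:380]
g=np.clip((im.astype(float)/255)**.45*255,0,255).astype(np.uint8)
cv2.imwrite("pics/w4.png",cv2.resize(g[:,:,::-1],None,fx=6,fy=6,interpolation=cv2.INTER_CUBIC)[:600])
E
```

```text
266 (295, 8, -13, 6) (299, 8, -12, 6) (303, 8, -10, 6) (308, 8, -7, 5) (312, 17, -5, -19) (337, 17, 6, -18) (341, 8, 9, 5) (345, 7, 11, 7)
269 (295, 6, -14, 7) (299, 6, -12, 7) (303, 6, -10, 6) (308, 7, -7, 5) (312, 16, -5, -19) (337, 16, 6, -19) (341, 6, 9, 6) (345, 6, 11, 6)
272 (295, 4, -14, 8) (299, 5, -12, 6) (303, 5, -10, 5) (308, 5, -7, 5) (312, 15, -5, -20) (337, 14, 6, -18) (341, 5, 9, 5) (345, 5, 11, 5)
275 (295, 3, -14, 6) (299, 3, -12, 6) (303, 4, -10, 4) (308, 4, -7, 5) (312, 14, -5, -20) (337, 13, 6, -19) (341, 4, 9, 5) (345, 4, 11, 5)
278 (295, 2, -14, 6) (299, 2, -12, 5) (303, 2, -10, 5) (308, 2, -7, 4) (312, 12, -5, -20) (337, 11, 6, -18) (341, 2, 9, 4) (345, 2, 11, 5)
281 (295, 0, -14, 7) (299, 1, -12, 4) (303, 0, -10, 5) (308, 1, -7, 5) (312, 11, -5, -20) (337, 10, 6, -19) (341, 0, 9, 6) (345, 1, 11, 4)
284 (295, -2, -14, 8) (299, 12, -10, -25) (303, 12, -8, -25) (308, 12, -6, -25) (312, 10, -5, -21) (337, 12, 6, -25) (341, 12, 7, -24) (345, -1, 11, 6)
287 (295, -4, -14, 7) (299, 12, -10, -28) (303, 12, -8, -28) (308, 12, -6, -27) (312, 10, -5, -24) (337, 12, 5, -28) (341, 12, 7, -28) (345, -3, 11, 5)
290 (295, -6, -14, 8) (299, 11, -10, -30) (303, 12, -8, -32) (308, 11, -6, -28) (312, 11, -5, -28) (337, 12, 5, -31) (341, 12, 7, -31) (345, -5, 11, 6)
293 (295, -9, -14, 12) (299, 12, -10, -34) (303, 12, -8, -33) (308, 10, -6, -30) (312, 10, -5, -31) (337, 12, 5, -35) (341, 12, 7, -34) (345, -6, 11, 6)
320 (200, 38, -27, -106) (260, 39, -14, -106) (400, 39, 15, -106) (450, 38, 26, -106)
350 (200, 38, -24, -117) (260, 37, -13, -116) (400, 38, 14, -117) (450, 37, 23, -116)
380 (200, 31, -24, -117) (260, 33, -12, -119) (400, 32, 14, -118) (450, 31, 24, -117)
405 (200, 26, -25, -118) (260, 26, -13, -118) (400, 26, 14, -117) (450, 26, 24, -117)
```

View pics/w4.png

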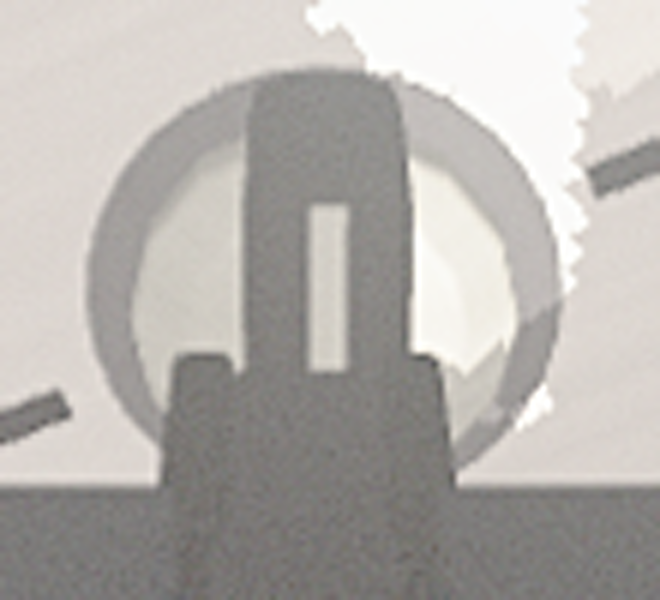

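The fingers have closed fully. Depth puts their ends about 24 mm behind the reported TCP, at z≈0.101, just above the wing top at 0.097. The crop shows the wing (centre ~ (328,250)) passing under the finger ends at row ~360. So I'll reopen, go 20 mm lower while watching the force, and close again.

{"method": "move_arm", "body": {
  "increments": [
    {"xyz":[0,0,0],"roll":0,"grip":65},
    {"xyz":[0,0,0],"roll":0,"grip":65},
    {"xyz":[0,0,0],"roll":0,"grip":65},
    {"xyz":[0,0,0],"roll":0,"grip":65},
    {"xyz":[0,0,0],"roll":0,"grip":65}
  ]
}}

```text
time_s: 7.0
position: [0.5642, 0.1669, 0.0773]
tcp_rot: [[-0.794, 0.608, 0.0], [0.608, 0.794, 0.0], [-0.0, 0.0, -1.0]]
force: [0.3, 0.2, 0.2]
opening: 0.3
grasp_force: 0.0
```

{"method": "move_arm", "body": {
  "increments": [
    {"xyz":[0,0,0],"roll":0,"grip":65},
    {"xyz":[0,0,0],"roll":0,"grip":65},
    {"xyz":[0,0,0],"roll":0,"grip":65},
    {"xyz":[0,0,3],"roll":0,"grip":65},
    {"xyz":[0,0,3],"roll":0,"grip":65}
  ]
}}

```text
time_s: 7.42
position: [0.5643, 0.1669, 0.0712]
tcp_rot: [[-0.794, 0.608, 0.0], [0.608, 0.794, 0.0], [-0.0, 0.0, -1.0]]
force: [0.4, -0.1, 0.1]
opening: 0.625
grasp_force: 0.0
```

{"method": "move_arm", "body": {
  "increments": [
    {"xyz":[0,0,3],"roll":0,"grip":65},
    {"xyz":[0,0,3],"roll":0,"grip":65},
    {"xyz":[0,0,0],"roll":0,"grip":65}
  ]
}}

```text
time_s: 7.67
position: [0.5636, 0.1668, 0.0643]
tcp_rot: [[-0.794, 0.608, -0.002], [0.608, 0.794, -0.0], [0.001, -0.001, -1.0]]
force: [-0.2, 0.2, -0.4]
opening: 0.647
grasp_force: 0.0
```

{"method": "move_arm", "body": {
  "increments": [
    {"xyz":[0,0,4],"roll":0,"grip":65},
    {"xyz":[0,0,4],"roll":0,"grip":65},
    {"xyz":[0,0,0],"roll":0,"grip":0},
    {"xyz":[0,0,0],"roll":0,"grip":0},
    {"xyz":[0,0,0],"roll":0,"grip":0}
  ]
}}

```text
time_s: 8.08
position: [0.5642, 0.1669, 0.0572]
tcp_rot: [[-0.794, 0.608, -0.0], [0.608, 0.794, 0.0], [0.0, -0.0, -1.0]]
force: [0.2, -0.1, -0.4]
opening: 0.504
grasp_force: 0.0
```

{"method": "move_arm", "body": {
  "increments": [
    {"xyz":[0,0,0],"roll":0,"grip":0},
    {"xyz":[0,0,0],"roll":0,"grip":0},
    {"xyz":[0,0,0],"roll":0,"grip":0},
    {"xyz":[0,0,0],"roll":0,"grip":0},
    {"xyz":[0,0,0],"roll":0,"grip":0}
  ]
}}

```text
time_s: 8.5
position: [0.5652, 0.168, 0.0575]
tcp_rot: [[-0.793, 0.609, 0.003], [0.609, 0.793, 0.002], [-0.001, 0.003, -1.0]]
force: [1.1, 4.1, -4.1]
opening: 0.133
grasp_force: 30.1
```

{"method": "move_arm", "body": {
  "increments": [
    {"xyz":[0,0,0],"roll":0,"grip":0},
    {"xyz":[0,0,0],"roll":0,"grip":0}
  ]
}}

```text
time_s: 8.67
position: [0.5651, 0.1679, 0.0574]
tcp_rot: [[-0.793, 0.609, 0.002], [0.609, 0.793, 0.002], [-0.001, 0.003, -1.0]]
force: [2.2, 4.9, -2.6]
opening: 0.134
grasp_force: 30.0
```

The wing is gripped: opening 11.7 mm, 30 N. Next is the clockwise turn of 1.145 rad.

{"method": "move_arm", "body": {
  "increments": [
    {"xyz":[0,0,0],"roll":0.1,"grip":0},
    {"xyz":[0,0,0],"roll":0.1,"grip":0},
    {"xyz":[0,0,0],"roll":0.1,"grip":0},
    {"xyz":[0,0,0],"roll":0.1,"grip":0}
  ]
}}

```text
time_s: 9.0
position: [0.5651, 0.1678, 0.0574]
tcp_rot: [[-0.49, 0.872, 0.002], [0.872, 0.49, 0.001], [0.0, 0.002, -1.0]]
force: [1.2, 3.7, -0.7]
opening: 0.137
grasp_force: 30.0
```

{"method": "move_arm", "body": {
  "increments": [
    {"xyz":[0,0,0],"roll":0.1,"grip":0},
    {"xyz":[0,0,0],"roll":0.1,"grip":0},
    {"xyz":[0,0,0],"roll":0.1,"grip":0},
    {"xyz":[0,0,0],"roll":0.1,"grip":0}
  ]
}}

```text
time_s: 9.33
position: [0.5649, 0.1678, 0.0574]
tcp_rot: [[-0.112, 0.994, 0.002], [0.994, 0.112, 0.001], [0.001, 0.002, -1.0]]
force: [1.9, 3.9, -1.1]
opening: 0.135
grasp_force: 30.0
```

{"method": "move_arm", "body": {
  "increments": [
    {"xyz":[0,0,0],"roll":0.1,"grip":0},
    {"xyz":[0,0,0],"roll":0.1,"grip":0},
    {"xyz":[0,0,0],"roll":0.1,"grip":0},
    {"xyz":[0,0,0],"roll":0.045,"grip":0},
    {"xyz":[0,0,0],"roll":0,"grip":0}
  ]
}}

```text
time_s: 9.75
position: [0.5648, 0.1678, 0.0574]
tcp_rot: [[0.227, 0.974, 0.001], [0.974, -0.227, 0.001], [0.002, 0.001, -1.0]]
force: [1.5, 5.3, -1.5]
opening: 0.135
grasp_force: 30.0
```

```bash
python3 look.py w5
```

```text
9.75 [0.5648 0.1678 0.0574] [ 0.9739 -0.2271  0.001 ] [ 1.5112  5.3335 -1.4956] [ 5.6467 38.4657 93.9394  0.0967 47.5093 18.7105]
wing_top 0.74 [0.5637 0.1801 0.0989]
wing 0.69 [0.5683 0.1778 0.1026]
cover_plate 0.78 [0.5666 0.1872 0.0639]
press_spot 0.95 [0.5625 0.1846 0.067 ]
wing 0.89 3392 [0.0691 0.0965 0.0984]
 rect [0.5664 0.1796] (0.04047834128141403, 0.01186703983694315) long yaw 76.39499
```

View pics/w5.png

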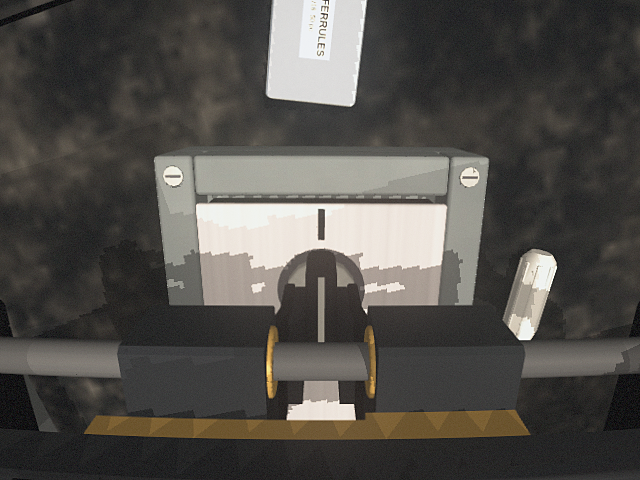

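In the wrist view the slot at (321,310) lies in line with the index mark at (321,224), so the wing is aligned. Now release, lift, and move to the press spot.

{"method": "move_arm", "body": {
  "increments": [
    {"xyz":[0,0,0],"roll":0,"grip":50},
    {"xyz":[0,0,0],"roll":0,"grip":50},
    {"xyz":[0,0,0],"roll":0,"grip":50},
    {"xyz":[0,0,0],"roll":0,"grip":50},
    {"xyz":[0,0,0],"roll":0,"grip":50}
  ]
}}

```text
time_s: 10.52
position: [0.5639, 0.1665, 0.0572]
tcp_rot: [[0.226, 0.974, -0.001], [0.974, -0.226, -0.0], [-0.001, -0.001, -1.0]]
force: [0.1, 1.3, 0.1]
opening: 0.428
grasp_force: 0.0
```

{"method": "move_arm", "body": {
  "increments": [
    {"xyz":[0,0,0],"roll":0,"grip":50},
    {"xyz":[0,0,-15],"roll":0,"grip":50},
    {"xyz":[0,0,-25],"roll":0,"grip":50},
    {"xyz":[0,0,-20],"roll":0,"grip":50},
    {"xyz":[0,0,0],"roll":0,"grip":0}
  ]
}}

```text
time_s: 10.93
position: [0.5672, 0.1671, 0.1212]
tcp_rot: [[0.226, 0.974, 0.008], [0.974, -0.226, 0.001], [0.002, 0.008, -1.0]]
force: [0.6, -0.1, 0.5]
opening: 0.469
grasp_force: 0.0
```

{"method": "move_arm", "body": {
  "increments": [
    {"xyz":[-30,0,0],"roll":0,"grip":0},
    {"xyz":[-30,0,0],"roll":0,"grip":0},
    {"xyz":[-30,0,0],"roll":0,"grip":0},
    {"xyz":[0,0,0],"roll":0,"grip":0},
    {"xyz":[0,0,0],"roll":0,"grip":0}
  ]
}}

```text
time_s: 11.35
position: [0.5432, 0.0779, 0.1168]
tcp_rot: [[0.229, 0.973, -0.001], [0.973, -0.229, 0.0], [-0.0, -0.001, -1.0]]
force: [0.1, -0.2, -0.1]
opening: 0.13
grasp_force: 0.0
```

```bash
python3 look.py w6
```

```text
11.35 [0.5432 0.0779 0.1168] [ 0.9734 -0.2289 -0.0013] [ 0.0883 -0.1954 -0.0691] [-3.5131 30.9271 97.5491  0.0066 51.5971  9.7179]
wing_top 0.95 [0.5666 0.1697 0.0981]
wing 0.59 [0.5655 0.1675 0.1029]
cover_plate 0.97 [0.5592 0.1353 0.0608]
wing 0.9 3862 [0.0701 0.0965 0.0986]
 rect [0.5636 0.1678] (0.043778128921985626, 0.01196469645947218) long yaw 77.07564
cover_plate 0.67 57519 [0.0625 0.0636 0.0968]
 rect [0.5542 0.1243] (0.1703024059534073, 0.11364248394966125) long yaw 77.049416
```

View pics/w6.png

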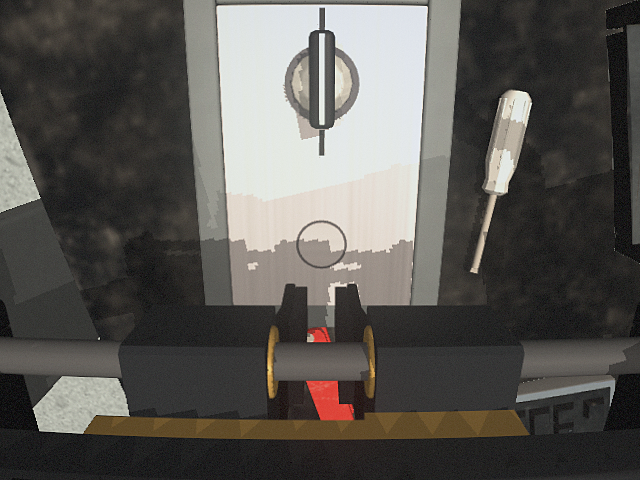

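The wing (321,80) lies on the line of both index marks at u≈321, measured within 0.1°. The fingers are over the ring area. I'll descend quickly to about 20 mm clear, then slowly.

{"method": "move_arm", "body": {
  "increments": [
    {"xyz":[0,0,15],"roll":0,"grip":0},
    {"xyz":[0,0,20],"roll":0,"grip":0},
    {"xyz":[0,0,15],"roll":0,"grip":0},
    {"xyz":[0,0,5],"roll":0,"grip":0},
    {"xyz":[0,0,0],"roll":0,"grip":0}
  ]
}}

```text
time_s: 12.12
position: [0.5428, 0.0797, 0.061]
tcp_rot: [[0.225, 0.974, -0.003], [0.974, -0.225, 0.0], [-0.001, -0.003, -1.0]]
force: [-0.2, -0.3, -0.5]
opening: 0.005
grasp_force: 0.0
```

{"method": "move_arm", "body": {
  "increments": [
    {"xyz":[0,0,3],"roll":0,"grip":0},
    {"xyz":[0,0,3],"roll":0,"grip":0},
    {"xyz":[0,0,3],"roll":0,"grip":0},
    {"xyz":[0,0,3],"roll":0,"grip":0},
    {"xyz":[0,0,0],"roll":0,"grip":0}
  ]
}}

```text
time_s: 12.53
position: [0.5437, 0.0792, 0.0501]
tcp_rot: [[0.226, 0.974, -0.0], [0.974, -0.226, 0.0], [-0.0, -0.0, -1.0]]
force: [0.5, -0.3, -0.6]
opening: 0.003
grasp_force: 0.0
```

{"method": "move_arm", "body": {
  "increments": [
    {"xyz":[0,0,1.5],"roll":0,"grip":0},
    {"xyz":[0,0,1.5],"roll":0,"grip":0},
    {"xyz":[0,0,1.5],"roll":0,"grip":0},
    {"xyz":[0,0,1.5],"roll":0,"grip":0},
    {"xyz":[0,0,0],"roll":0,"grip":0}
  ]
}}

```text
time_s: 12.95
position: [0.5436, 0.0792, 0.0439]
tcp_rot: [[0.226, 0.974, -0.001], [0.974, -0.226, 0.0], [-0.0, -0.001, -1.0]]
force: [0.3, 0.3, -0.6]
opening: 0.003
grasp_force: 0.0
```

{"method": "move_arm", "body": {
  "increments": [
    {"xyz":[0,0,1],"roll":0,"grip":0},
    {"xyz":[0,0,1],"roll":0,"grip":0},
    {"xyz":[0,0,1],"roll":0,"grip":0},
    {"xyz":[0,0,1],"roll":0,"grip":0},
    {"xyz":[0,0,0],"roll":0,"grip":0}
  ]
}}

```text
time_s: 13.37
position: [0.5439, 0.0792, 0.0402]
tcp_rot: [[0.226, 0.974, 0.0], [0.974, -0.226, -0.0], [0.0, 0.0, -1.0]]
force: [-1.0, 0.9, 0.5]
opening: 0.003
grasp_force: 0.0
```

{"method": "move_arm", "body": {
  "increments": [
    {"xyz":[0,0,1],"roll":0,"grip":0},
    {"xyz":[0,0,1],"roll":0,"grip":0},
    {"xyz":[0,0,0],"roll":0,"grip":0}
  ]
}}

```text
time_s: 13.62
position: [0.5439, 0.0792, 0.0385]
tcp_rot: [[0.226, 0.974, 0.0], [0.974, -0.226, -0.0], [0.0, 0.0, -1.0]]
force: [-0.4, -0.5, 4.9]
opening: 0.005
grasp_force: 2.0
```

{"method": "move_arm", "body": {
  "increments": [
    {"xyz":[0,0,1],"roll":0,"grip":0},
    {"xyz":[0,0,1],"roll":0,"grip":0},
    {"xyz":[0,0,0],"roll":0,"grip":0}
  ]
}}

```text
time_s: 13.87
position: [0.5439, 0.0792, 0.0366]
tcp_rot: [[0.226, 0.974, 0.0], [0.974, -0.226, -0.0], [0.0, 0.0, -1.0]]
force: [-1.4, 0.0, 5.3]
opening: 0.006
grasp_force: 3.1
```

{"method": "move_arm", "body": {
  "increments": [
    {"xyz":[0,0,1],"roll":0,"grip":0},
    {"xyz":[0,0,1],"roll":0,"grip":0},
    {"xyz":[0,0,1],"roll":0,"grip":0},
    {"xyz":[0,0,0],"roll":0,"grip":0}
  ]
}}

```text
time_s: 14.2
position: [0.5439, 0.0792, 0.034]
tcp_rot: [[0.226, 0.974, 0.0], [0.974, -0.226, -0.0], [0.0, 0.0, -1.0]]
force: [-1.6, -0.3, 9.9]
opening: 0.007
grasp_force: 4.7
```

{"method": "move_arm", "body": {
  "increments": [
    {"xyz":[0,0,1],"roll":0,"grip":0},
    {"xyz":[0,0,1],"roll":0,"grip":0},
    {"xyz":[0,0,1],"roll":0,"grip":0},
    {"xyz":[0,0,0],"roll":0,"grip":0}
  ]
}}

```text
time_s: 14.53
position: [0.544, 0.0792, 0.0314]
tcp_rot: [[0.226, 0.974, 0.001], [0.974, -0.226, -0.0], [0.0, 0.001, -1.0]]
force: [-1.9, -0.2, 13.1]
opening: 0.008
grasp_force: 6.2
```

{"method": "move_arm", "body": {
  "increments": [
    {"xyz":[0,0,1],"roll":0,"grip":0},
    {"xyz":[0,0,0.5],"roll":0,"grip":0},
    {"xyz":[0,0,0],"roll":0,"grip":0},
    {"xyz":[0,0,0],"roll":0,"grip":0},
    {"xyz":[0,0,0],"roll":0,"grip":0}
  ]
}}

```text
time_s: 14.95
position: [0.544, 0.0792, 0.0303]
tcp_rot: [[0.226, 0.974, 0.001], [0.974, -0.226, -0.0], [0.0, 0.001, -1.0]]
force: [-3.1, 0.9, 13.7]
opening: 0.005
grasp_force: 6.9
```

```bash
python3 look.py w7
python3 - <<'E'
from h import *
f=[]
for i in range(4):
    bot.capture("top");f.append(bot.read_state()["force"][2])
print(np.round(f,1),bot.read_state()["position"])
d=np.load("last.npz")["d"];st=bot.read_state()
for l in("cover_plate","housing"):
    r=bot.trace(l,"wrist")
    if r: h=np.histogram(pts(np.array(r[0]["mask"]),d,"wrist",st)[:,2],np.arange(.05,.068,.001));print(l,h[0])
E
```

```text
14.95 [0.544  0.0792 0.0303] [ 0.9742 -0.2259  0.0007] [-3.0864  0.8553 13.6655] [ -3.3639  39.0391 100.4379  -0.0077  40.481    9.697 ]
wing_top 0.89 [0.5609 0.169  0.0851]
wing 0.66 [0.5667 0.1683 0.0903]
cover_plate 0.85 [0.5595 0.1464 0.0534]
press_spot 0.87 [0.5562 0.1453 0.0544]
wing 0.85 8747 [0.0602 0.0869 0.0888]
 rect [0.5634 0.1662] (0.04085411876440048, 0.012161203660070896) long yaw 76.38475
cover_plate 0.79 86415 [0.0527 0.0539 0.0876]
 rect [0.552  0.1194] (0.15696698427200317, 0.11530452966690063) long yaw 76.44486
[13.8 13.4 14.4 13.7] [0.54392768 0.07921225 0.03029396]
cover_plate [    1   216  7955 39699 26883  2647    56     7    52   284   607   753
   829   343    33     2     1]
housing [  487   726  8553 40865 33149 18412  6294   366    52   280   606   750
   828   342    32     0     0]
```

Depth shows the cover went from 63.6 to 53.9 mm, so it is about 1 mm below flush. It holds at about 14 N with the fastener in line. Handing in.

```bash
python3 -c "
from rig import bot
print(bot.hand_in())"
```

```text
the job is handed in; nothing more can be done
None
```

I turned the fastener into line with the index marks (within about 0.1°) and released it, then pressed the cover about 1 mm below flush. I handed in at about 15 s still holding it at about 14 N; the hand-in returned no verdict.

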